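# Dock the oven probe in the one clear charging well

### The arm

A 7-joint arm with a two-finger parallel gripper is mounted at the origin on the work surface. World frame = base frame: x ahead of the robot, y to its left, z up, the work surface at z = 0. Lengths are in m, angles in rad, forces in N, time in s.
With the tool pointing down it reaches from about 0.35 to 0.9 m from the base axis. Payload 8.1 kg.
Tool frame: the origin (TCP) lies at the very end of the fingers, on their centre line; the grasp point (between the pads) lies 19 mm behind it (arm.tcp_to_grasp is the z of the grasp point in the tool frame, in m); z points along the fingers, y is the line along which they close (so a half turn about z gives the same grasp; the last joint's range is limited). The gripper opens to 92 mm and grips with 3 to 60 N. Pads are 19 mm wide; open, the fingers measure 130 mm over their backs; the gripper's body (75 mm by 190 mm) begins 47 mm behind the grasp point.
Start: joints at [-1.293, 0.434, 0.025, 1.573, -0.012, 1.134, -0.075], TCP at [0.232, 0.58, 0.227] pointing down, gripper open.
Joint ranges: [-2.62, 2.62], [-0.44, 2.09], [-1.27, 1.32], [0.08, 2.57], [-1.32, 4.46], [0.12, 2], [-2.74, 2.74]. Speed limits (rad/s): [2.22, 2.22, 3.01, 3.01, 3.14, 3.14, 3.14].

### API

Orientations are given as a rotation vector (axis times angle).
In Python, from cell import readout, vision, sign_off, arm gives the robot as it stands. The module is installed in compiled form; this text tells all that it offers.
- The arm moves only by the shell command python3 -m creep 'ROWS' [FORCE]. ROWS is JSON, a list of rows, each a list of 5 numbers: the shift along the tool's x, y, z in units of 4 cm (1.0 is 4 cm), then the turn about the tool's z in units of 4 degrees (1.0 is 4 degrees), then the opening, from 0 (shut) to 1 (fully open). A call has 1 to 12 rows; each row shifts and turns the commanded pose from where the row before left it, along the tool's axes as they then stand; what a row does not reach is not made up. A row lasts 1/8 s, in which the tool goes at most 62.5 mm and 10.7 degrees, less where a joint would pass 70% of its speed; a pose out of reach is approached as far as the arm can. A call with a number of a shift or a turn outside -1 to 1 is refused whole. A call with a gripper value outside its range is refused whole. The fingers move at their own pace and stop on an object; FORCE is the grip in N (left out, the last holds). Time passes only in rows, so rows that do not move let the fingers close. It gives the time, the measured TCP pose, the force, the opening and the grip force at its end, in the units of the state.
- readout.observe(): the state, without advancing time (a new reading comes with each control period).
- vision.get_image(name): name is "scene" or "top" or "wrist"; returns a dict with "pixels" (480x640x3 uint8, blue, green, red), "z_map" (480x640 float32, m along the optical axis (not along the pixel's ray), 0 where there is no reading), "camera_matrix" (3x3 intrinsics, pixels), "position" and "rotation" of the camera in the world. Camera axes: x right, y up, looking along -z (the intrinsics and any distortion apply to the point x, -y, -z); pixel columns grow to the right and rows downward; lengths in m; the calibration is good to about 2 mm. A picture is of the moment at which its call begins.
- sign_off(): hands the job in; it is judged then, once.
The state is a dict: "clock": time; "joints": joint angles; "dq": joint speeds; "joint_efforts": joint torques, N m; "position": TCP position; "ee_rot": TCP orientation; "force": force on the tool from outside, world axes, zero at the start; "ft_torque": the same for the moment, N m; "width": opening from 0.0 (shut) to 1.0 (fully open); "gripper_force": force on a finger pad.
Only numpy, scipy, OpenCV 4.12 (cv2) and the standard library are available. Lean on these libraries where they do the work, as an engineer would, in place of code of your own. Each camera call takes 0.05 s, during which the arm holds its last target. There are 200 camera calls.

### The job

Take the wireless core probe out of its rest and put it, foot first, fully home in the one clear well of the charging dock: old transport plugs were left at the bottom of the other two wells and can hardly be seen, so feel for them gently with the probe and never force it. Leave the probe seated upright with its collar down on the dock and let go of it; leave the bowl, jar and timer where they are.

Things in the scene. Friction and masses are not known exactly. Their poses are not given: they have to be found in the camera images.
- probe: wireless core probe, 140 g, upright. Origin: centre of its foot; z up along its axis. From the foot up: cone 21 to 24 mm diameter over 4 mm, 24 mm metal shaft to 62 mm, 38 mm collar from 62 to 68 mm, then a plain round black handle, 22 mm diameter, from 68 to 122 mm (top). Grip the handle from above, fingertips above the collar. Starts standing in the rest.
- rest: white fixed plate 80 x 80 x 18 mm with a 28 mm hole, 13 mm deep, in which the probe stands, its foot 5 mm above the work surface. Origin: centre of its underside. Rest and dock may change sides from start to start.
- dock: charging dock, fixed: black base 110 x 220 x 8 mm (origin: centre of its underside) under a steel well block 90 (x) x 190 (y), top 72 mm above the work surface. Three wells open upward in a row along y: bores 26 mm across (shaft clearance 1 mm all round), 64 mm deep, 1 mm lead-in; fully home: collar resting on the block, foot 62 mm below the mouth. Pushing down harder than about 35 N spoils it.
- well0 (a point): nominal mouth centre of the end well on the dock's -y side, on its top face, 72 mm above the work surface; z up. Two of the three wells, changing from start to start, hold a leftover loose plug, 11 mm diameter, 14 mm thick, on the bottom: there the probe stops hard with its foot about 50 mm below the mouth, collar 12 mm above the dock. The plugs are left in.
- well1 (a point): nominal mouth centre of the middle well, 56 mm from the others; z up. In every well a small spring contact sticks 3 mm into the bore from the dock's +x side, 26 mm below the mouth: it resists the probe softly (some 3 to 7 N), gives way to a steady push, then drags; its weight alone does not get past. Fingers closing along the dock's x keep it from tipping there.
- well2 (a point): nominal mouth centre of the end well on the dock's +y side; z up. The block slides on its base and is left off: all three wells together stand up to 7 mm from these points, one way or the other along the dock's y, and stay so (no pose tells it). Within 2 to 3 mm the foot finds the mouth, jams on its rim and is pushed towards the true centre; farther off it lands flat on the top.
- bowl: bystander: steel mixing bowl, 220 mm across, 95 mm high, on a white kitchen scale 47 mm high (top at the bowl's origin, the centre of its underside)
- jar: bystander: glass jar with a metal cap, 72 mm diameter, 110 mm high; origin at the centre of its underside
- timer: bystander: flat white kitchen timer, 60 x 70 x 22 mm; origin at the centre of its underside

How it is judged:
On the way, in this order (a step that is already met when the one before it is completed fails the run):
1. the probe has been lifted out of the rest (z of probe in the frame of rest above 0.04 m), for 0.1 s.
2. the probe's foot is at least 20 mm down in a well (((horizontal distance between probe and well0 below 0.01 m and z of probe in the frame of well0 below -0.02 m) or (horizontal distance between probe and well1 below 0.01 m and z of probe in the frame of well1 below -0.02 m) or (horizontal distance between probe and well2 below 0.01 m and z of probe in the frame of well2 below -0.02 m))), for 0.1 s.
At the end, for the whole second after the job is handed in: the probe stands in the clear well with its foot at least 59.5 mm below the mouth (fully home is 62 mm), within 10 mm of the well's listed point and 0.06 rad of upright, at rest and released (((horizontal distance between probe and well0 below 0.01 m and z of probe in the frame of well0 below -0.0595 m) or (horizontal distance between probe and well1 below 0.01 m and z of probe in the frame of well1 below -0.0595 m) or (horizontal distance between probe and well2 below 0.01 m and z of probe in the frame of well2 below -0.0595 m)) and angle between the z axis of probe and the z axis of dock, either way round below 0.06 rad and linear speed of probe below 0.01 m/s); the robot touches nothing.
It fails at once if the contact forces on the dock summed to more than 45 N (the side squeeze of a spring contact, about 9 N, included) (contact force between dock and anything else above 45 N).
It fails at once if the bowl was moved more than 15 mm (distance of bowl from where it was at the start of the episode above 0.015 m).
It fails at once if the jar was moved more than 15 mm (distance of jar from where it was at the start of the episode above 0.015 m).
It fails at once if the timer was moved more than 15 mm (distance of timer from where it was at the start of the episode above 0.015 m).
It also fails if it takes over 72 s, if anything falls off the work surface, if the arm or the gripper's body presses on something with over 40 N, if the wrist force passes 120 N, or if a joint passes its speed limit or range.

## Working session

There is one attempt and no reset: what is moved stays moved. The work goes in short steps, Python scripts to look and compute and a shell command to move; the robot and the scene stay as the last step left them, time stands still between calls to the robot, and variables do not carry over. Pictures are saved under pics/ and viewed, at most 10 in all, crops included, and the job is handed in when it is done.

```bash
mkdir -p pics; cat > h.py <<'E'
import numpy as np, cv2
from cell import readout, vision, sign_off, arm
def grab(n,save):
    d=vision.get_image(n); cv2.imwrite('pics/'+save+'.png',d['pixels']); np.savez('pics/'+save+'.npz',**d); return d
def load(s): return dict(np.load('pics/'+s+'.npz'))
def ray(d,u,v):
    K=np.array(d['camera_matrix']); p=np.linalg.solve(K,[u,v,1.]); R=np.array(d['rotation']); 
    if R.shape!=(3,3): R=cv2.Rodrigues(R)[0]
    return np.array(d['position']),R@(p*[1,-1,-1]),R
def pix(d,u,v):
    z=np.median(d['z_map'][v-1:v+2,u-1:u+2]); c,r,_=ray(d,u,v); return c+r*z
def atz(d,u,v,z):
    c,r,_=ray(d,u,v); return c+r*(z-c[2])/r[2]
def cloud(d):
    K=np.array(d['camera_matrix']); v,u=np.mgrid[:480,:640]; z=d['z_map']
    p=np.stack([u,v,np.ones_like(u)],-1)@np.linalg.inv(K).T*[1,-1,-1]*z[...,None]
    return p@ray(d,0,0)[2].T+np.array(d['position'])
E
python3 - <<'E'
from h import *
o=readout.observe(); print(o)
for n in('top','scene'):
    d=grab(n,n+'0'); print(n,d['position'],d['rotation'],d['camera_matrix'],[k for k in d])
E
```

```text
{'clock': 0.0, 'joints': array([-1.29262058,  0.43523031,  0.02497722,  1.57408185, -0.0115737 ,
        1.13401738, -0.07509717]), 'dq': array([ 8.23087297e-04,  4.43297202e-05, -6.17482062e-04, -1.86259231e-03,
       -6.31412372e-04, -1.49146818e-03, -1.18432206e-03]), 'joint_efforts': array([-3.97240274e-04, -6.67846656e+01,  9.85197276e-01, -3.14474666e+01,
       -6.04303996e-02,  4.25756711e-02,  1.33766825e-04]), 'position': array([0.23214923, 0.57973534, 0.22594639]), 'ee_rot': array([-5.94580777e-01, -3.08467786e+00,  2.49258982e-03]), 'force': array([0.22029961, 0.11303922, 0.19023413]), 'ft_torque': array([0.01588884, 0.00755239, 0.01366729]), 'gripper_force': 0.0, 'width': 0.9989834479206814}
top [3.83404488e-01 9.00723858e-04 1.18887357e+00] [ 0.15496969 -0.15517591 -1.56267785] [[443.5756361    0.         312.76378568]
 [  0.         443.5756361  242.65079338]
 [  0.           0.           1.        ]] ['pixels', 'z_map', 'camera_matrix', 'position', 'rotation']
scene [1.32987991 0.0749104  0.74513196] [0.65034014 0.67437595 1.5482604 ] [[437.64189999   0.         311.4087941 ]
 [  0.         437.64189999 238.80051424]
 [  0.           0.           1.        ]] ['pixels', 'z_map', 'camera_matrix', 'position', 'rotation']
```

View pics/top0.png

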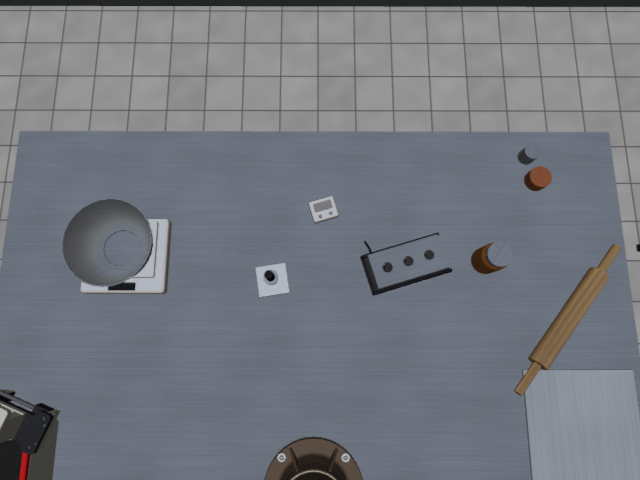

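View pics/scene0.png

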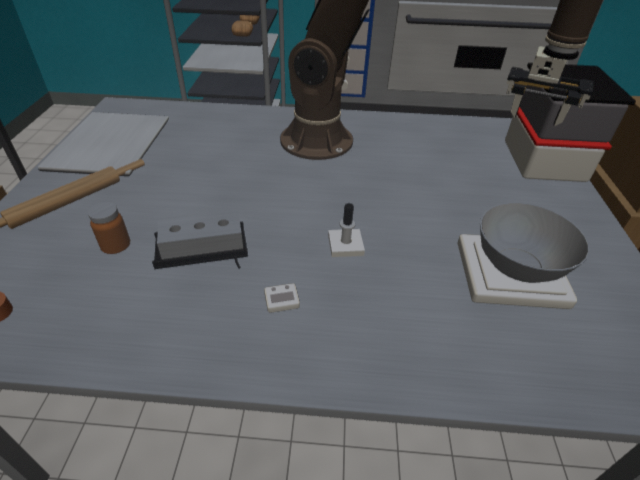

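The top view shows the probe in its rest at about (271,275), the dock with well mouths at (388,267), (408,261) and (429,255), the timer at (323,209), the jar at (492,256) and the bowl at (120,245). The scene view agrees with this.

View pics/crop0.png

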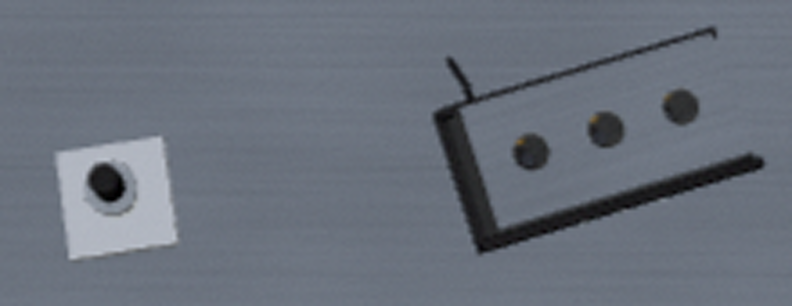

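The crop shows the three open mouths, with an orange contact at the upper-left rim of each. So dock +x is towards world +x, slightly +y, and its yaw is about 16.7°. The block fit (90.7 × 191 mm, top at 72 mm) and the probe fit (handle ~21 mm, rest 80 mm) both match the given sizes. I'll turn the tool first so the fingers close along dock x.

```bash
python3 -m creep '[[0,0,0,1,1],[0,0,0,1,1],[0,0,0,1,1],[0,0,0,1,1],[0,0,0,1,1],[0,0,0,1,1],[0,0,0,1,1],[0,0,0,1,1],[0,0,0,1,1],[0,0,0,1,1],[0,0,0,1,1],[0,0,0,1,1]]' 20
cat >> h.py <<'E'
def togo(x,y,z,yaw=16.7):
    o=readout.observe(); R=cv2.Rodrigues(o['ee_rot'])[0]; p=np.array(o['position'])
    a=np.degrees(np.arctan2(R[1,1],R[0,1])); print('t',o['clock'],'pos',p.round(4),'ty ang',a.round(2),'F',np.round(o['force'],1),'w',round(o['width'],3))
    print('units',(R.T@(np.array([x,y,z])-p)/.04).round(3),'turn',round((a-yaw)/4,2))
E
python3 -c "
from h import *
togo(.518,.1095,.2)"
```

```text
clock: 1.6
position: [0.2321, 0.5799, 0.2263]
ee_rot: [1.801, 2.574, -0.001]
force: [1.1, -0.6, 0.5]
width: 0.999
gripper_force: 0.0
t 1.6 pos [0.2321 0.5799 0.2263] ty ang 20.05 F [ 1.1 -0.6  0.5] w 0.999
units [-13.498   2.681   0.665] turn 0.84
```

```bash
python3 -m creep '[[0,0,0,0.84,1],[-1,0.26,0,0,1],[-1,0.26,0,0,1],[-1,0.26,0,0,1],[-1,0.26,0,0,1],[-1,0.26,0,0,1],[-1,0.26,0,0,1],[-1,0.26,0,0,1],[-1,0.26,0,0,1],[-1,0.26,0,0,1],[-1,0.26,0,0,1],[-1,0.26,0,0,1]]'
python3 -c "
from h import *
togo(.518,.1095,.16)"
```

```text
clock: 3.1
position: [0.4695, 0.1909, 0.2266]
ee_rot: [-1.872, -2.522, 0.0]
force: [0.0, 0.7, -0.1]
width: 0.998
gripper_force: 0.0
t 3.1 pos [0.4695 0.1909 0.2266] ty ang 16.83 F [ 0.   0.7 -0.1] w 0.998
units [-2.3    0.573  1.665] turn 0.03
```

```bash
python3 -m creep '[[-0.9,0.2,0.2,0,1],[-0.9,0.2,0.2,0,1],[-0.5,0.17,0.2,0,1],[0,0,0.2,0,1],[0,0,0,0,1],[0,0,0,0,1]]'
python3 - <<'E'
from h import *
togo(.518,.1095,.08)
d=grab('wrist','w1'); P=cloud(d).reshape(-1,3)
q=P[(abs(P[:,0]-.518)<.04)&(abs(P[:,1]-.11)<.04)&(P[:,2]>.118)&(P[:,2]<.136)]; print(len(q))
if len(q)>5: print(q.mean(0),cv2.minEnclosingCircle((q[:,:2]*1000).astype(np.float32)))
d=grab('top','t1'); 
E
```

```text
clock: 3.85
position: [0.5171, 0.1119, 0.1948]
ee_rot: [-1.87, -2.524, -0.0]
force: [-0.6, 0.2, 0.2]
width: 1.001
gripper_force: 0.0
t 3.85 pos [0.5171 0.1119 0.1948] ty ang 16.92 F [-0.6  0.2  0.2] w 1.001
units [-0.066  0.005  2.87 ] turn 0.05
971
[0.51753256 0.11024292 0.12575927] ((518.0494995117188, 109.02873992919922), 11.055418014526367)
```

View pics/w1.png

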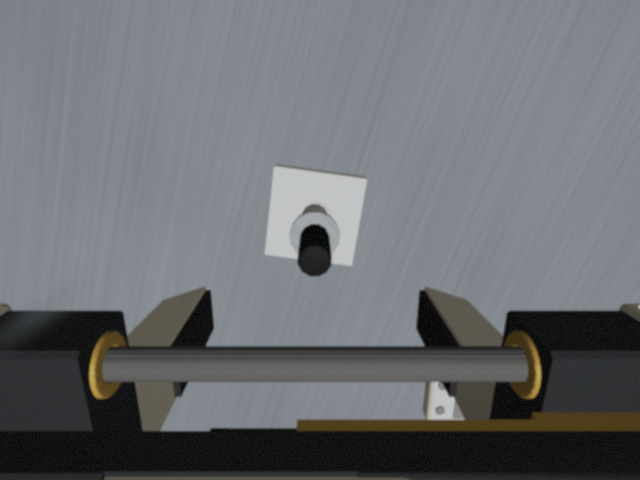

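The wrist view shows the probe at (315,260), between the open fingers. It measures (0.518, 0.1095), which agrees with the top view. I'll descend and grip.

```bash
python3 -m creep '[[-0.06,0,0.6,0.05,1],[0,0,0.6,0,1],[0,0,0.6,0,1],[0,0,0.6,0,1],[0,0,0.45,0,1],[0,0,0,0,1],[0,0,0,0,0.1],[0,0,0,0,0.1],[0,0,0,0,0.1],[0,0,0,0,0.1],[0,0,0,0,0.1],[0,0,0,0,0.1]]' 30
python3 -c "
from h import *
togo(.518,.1095,.08)"
```

```text
clock: 5.45
position: [0.5182, 0.1084, 0.0807]
ee_rot: [-1.877, -2.519, 0.0]
force: [0.1, 0.8, -0.4]
width: 0.4
gripper_force: 0.0
t 5.45 pos [0.5182 0.1084 0.0807] ty ang 16.61 F [ 0.1  0.8 -0.4] w 0.4
units [0.029 0.003 0.018] turn -0.02
```

```bash
python3 -m creep '[[0,0,0,0,0.1],[0,0,0,0,0.1],[0,0,0,0,0.1],[0,0,0,0,0.1],[0,0,0,0,0.1]]' 30
```

```text
clock: 6.08
position: [0.5182, 0.1084, 0.0807]
ee_rot: [-1.877, -2.519, 0.0]
force: [0.2, -0.2, -1.3]
width: 0.232
gripper_force: 30.0
```

```bash
python3 -m creep '[[0,0,-0.3,0,0.1],[0,0,-0.6,0,0.1],[0,0,-0.8,0,0.1],[0,0,-0.7,0,0.1],[0,0,0,0,0.1]]'
python3 -c "
from h import *
togo(.5454,-.1877,.165)"
```

```text
clock: 6.7
position: [0.5197, 0.1086, 0.1792]
ee_rot: [1.876, 2.517, 0.006]
force: [0.1, -0.5, -1.2]
width: 0.237
gripper_force: 30.0
t 6.7 pos [0.5197 0.1086 0.1792] ty ang 16.61 F [ 0.1 -0.5 -1.2] w 0.237
units [-7.283 -1.504  0.346] turn -0.02
```

```bash
python3 -m creep '[[-0.5,-0.1,0,0,0.1],[-1,-0.21,0,0,0.1],[-1,-0.21,0,0,0.1],[-1,-0.21,0,0,0.1],[-1,-0.21,0,0,0.1],[-1,-0.21,0,0,0.1],[-1,-0.2,0,0,0.1],[-0.5,-0.1,0,0,0.1],[-0.28,-0.05,0,0,0.1],[0,0,0,0,0.1],[0,0,0,0,0.1]]'
python3 - <<'E'
from h import *
togo(.5454,-.1877,.155)
d=grab('wrist','w2'); P=cloud(d).reshape(-1,3)
for n in('top','scene'):
    d=grab(n,n[0]+'2'); P=cloud(d); 
    q=P.reshape(-1,3); q=q[(abs(q[:,0]-.545)<.05)&(abs(q[:,1]+.19)<.05)&(q[:,2]>.085)&(q[:,2]<.16)]; print(n,len(q),q.mean(0) if len(q) else 0)
d=load('w2');cv2.imwrite('pics/w2.png',d['pixels'])
E
```

```text
clock: 8.07
position: [0.544, -0.1864, 0.1764]
ee_rot: [-1.875, -2.52, -0.001]
force: [-0.6, -0.1, -0.6]
width: 0.235
gripper_force: 30.0
t 8.075 pos [ 0.544  -0.1864  0.1764] ty ang 16.7 F [-0.6 -0.1 -0.6] w 0.235
units [-0.042  0.023  0.535] turn 0.0
top 8 [ 0.54326042 -0.17461444  0.11404127]
scene 198 [ 0.55147233 -0.18143299  0.13062826]
```

View pics/w2.png

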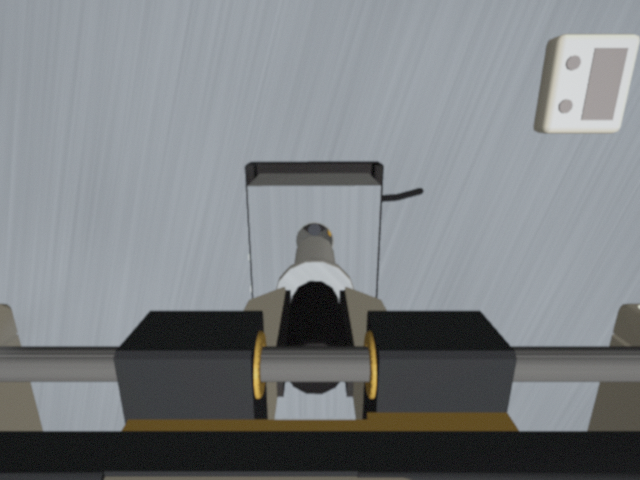

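The wrist view shows the well mouth at (315,228) just beyond the probe foot at (314,238), with the block end at rows 163–185. I'll refine from the block edges in this close view.

```bash
python3 - <<'E'
from h import *
th=np.radians(16.7); sx=np.array([np.cos(th),np.sin(th)]); dy=np.array([-np.sin(th),np.cos(th)])
for n in('w2','top0'):
    d=load(n); P=cloud(d).reshape(-1,3); c=np.array([.5615,-.2413])
    q=P[(abs(P[:,2]-.072)<.004)&(np.linalg.norm(P[:,:2]-c,axis=1)<.16)]; r=q[:,:2]-c; a=r@sx*1000; b=r@dy*1000
    print(n,len(q),'z',np.median(q[:,2]),'x',np.percentile(a,[.5,99.5]),'ymax',np.percentile(b,[.5,99.5]))
    q=P[(abs(P[:,2]-.008)<.004)&(np.linalg.norm(P[:,:2]-c,axis=1)<.16)]; r=q[:,:2]-c; a=r@sx*1000; b=r@dy*1000
    m=abs(a)<50; print(' base y',np.percentile(b[m],[1,99]))
d=load('w2');cv2.imwrite('pics/w2c.png',cv2.resize(d['pixels'][150:310,220:410],None,fx=3.6,fy=3.6,interpolation=cv2.INTER_CUBIC))
# predicted pixels of the well rim (13mm) and probe foot (10.5)
R=ray(d,0,0)[2];K=d['camera_matrix']
def proj(p):
    v=R.T@(np.array(p)-d['position'])*[1,-1,-1]; v=K@v; return ((v[:2]/v[2]-[220,150])*3.6).round(0)
w=np.array([.5454,-.1877]); tc=readout.observe()['position']
for k in(-13,13): print('rim s',proj([*(w+sx*k/1000),.072]),'rim y',proj([*(w+dy*k/1000),.072]))
for k in(-10.5,10.5): print('foot',proj([*(tc[:2]+sx*k/1000),tc[2]-.0757]),proj([*(tc[:2]+dy*k/1000),tc[2]-.0757]))
E
```

```text
w2 12557 z 0.07161914699231603 x [-45.86562547  43.34834661] ymax [-94.41062308  95.22038816]
 base y [ 45.56227069 104.16753694]
top0 2248 z 0.0721470793604938 x [-44.92904865  44.44663199] ymax [-94.08893167  94.94258658]
 base y [-149.81823974  144.28057651]
rim s [277. 329.] rim y [344. 392.]
rim s [410. 329.] rim y [344. 265.]
foot [279. 372.] [339. 428.]
foot [399. 372.] [339. 314.]
```

View pics/w2c.png

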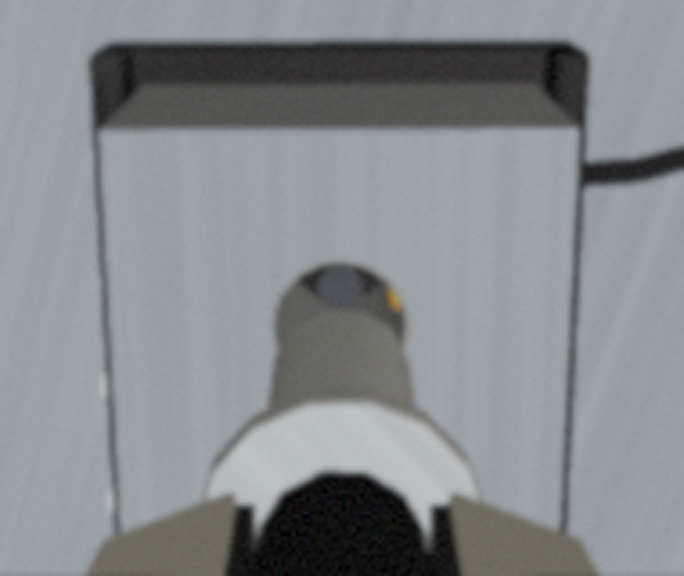

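The enlarged crop puts the rim at x 277–406, top 263. My prediction was 277–410, top 265, so the well is within 0.5 mm. There is a small disc inside at (340,285), so I'll check its depth.

```bash
python3 - <<'E'
from h import *
d=load('w2');P=cloud(d)
print((P[224:238:2,298:334:3,2]*1000).round(0).astype(int))
print('cam',d['position'])
togo(.5450,-.1878,.155)
E
```

```text
[[ 72  72  72  71  20  22  21  15  70  71  72  72]
 [ 71  71   8   7  22  23  22  20   7  71  70  71]
 [ 72  13   7   8  21  21  21  22   8   7  71  72]
 [ 71  17   9   7  21  22  21  22   8  13  48  71]
 [ 36  22  14   9  21  22  22  22  11  18  48  71]
 [ 41  28  20  14  21  21  22  12  15  23  48  71]
 [ 44  34  26  22 105  15  18  19  21  28  38  55]]
cam [ 0.52158766 -0.10867723  0.33399554]
t 8.225 pos [ 0.5442 -0.1867  0.1767] ty ang 16.7 F [-0.1  0.1 -1.7] w 0.235
units [-0.034  0.011  0.543] turn 0.0
```

The disc top is at z = 22 mm, above a floor at 8 mm, which is exactly a 14 mm plug. So well A (+y) is blocked. I'll carry the probe to the middle well and check there.

```bash
python3 -m creep '[[-0.5,0,0,0,0.1],[-0.6,0,0,0,0.1],[-0.33,0.01,0,0,0.1],[0,0,0,0,0.1],[0,0,0,0,0.1]]'
python3 - <<'E'
from h import *
togo(.5611,-.2415,.155)
d=grab('wrist','w3');P=cloud(d)
print((P[220:240:2,298:334:3,2]*1000).round(0).astype(int))
E
```

```text
clock: 8.85
position: [0.5607, -0.2418, 0.1765]
ee_rot: [-1.876, -2.519, -0.001]
force: [-0.2, -0.5, -1.2]
width: 0.231
gripper_force: 30.0
t 8.85 pos [ 0.5607 -0.2418  0.1765] ty ang 16.64 F [-0.2 -0.5 -1.2] w 0.231
units [0.003 0.013 0.538] turn -0.02
[[ 71  72  72  72  71  70  69  72  72  73  72  72]
 [ 72  72  72   8  20  22  22  17  71  71  72  71]
 [ 72  72   8   8  23  23  21  21   7   8  71  73]
 [ 72  15   7   9  21  21  23  21   7   7  71  72]
 [ 71  18   9   8  22  21  21  22   8  11  48  72]
 [ 37  24  15   9  21  22  22  21  11  17  48  71]
 [ 42  29  20  15  20  22  22  13  16  23  34  51]
 [ 45  35  26  20  19  17  16  18  23  29  37  53]
 [ 50  39  33  27 106 104  23  23  28  34  43  57]
 [ 54  44  37 107 109 108 108 108 105  39  48  58]]
```

The middle well holds a plug too, so the -y end well (well0) should be the clear one. I'll confirm it the same way.

```bash
python3 -m creep '[[-0.5,0,0,0,0.1],[-0.6,0,0,0,0.1],[-0.3,0.01,0,0,0.1],[0,0,0,0,0.1],[0,0,0,0,0.1]]'
python3 - <<'E'
from h import *
togo(.5772,-.2952,.155)
d=grab('wrist','w4');P=cloud(d)
print((P[220:240:2,298:334:3,2]*1000).round(0).astype(int))
cv2.imwrite('pics/w4c.png',cv2.resize(d['pixels'][150:310,220:410],None,fx=3.6,fy=3.6,interpolation=cv2.INTER_CUBIC))
E
```

```text
clock: 9.52
position: [0.5771, -0.2952, 0.1765]
ee_rot: [-1.876, -2.519, -0.001]
force: [0.4, 0.9, -1.9]
width: 0.235
gripper_force: 30.0
t 9.525 pos [ 0.5771 -0.2952  0.1765] ty ang 16.65 F [ 0.4  0.9 -1.9] w 0.235
units [-0.001  0.002  0.538] turn -0.01
[[ 72  72  72  71  72  71  71  72  72  70  71  71]
 [ 71  72  71   8   9   7   9   8  71  72  72  71]
 [ 72  71   7   8   9   8   9   7   7  70  72  71]
 [ 72  12   7   8   8   7   8   8   8   7  70  71]
 [ 72  16   8   7   9   8   9   7   8  12  47  73]
 [ 36  23  15   9   7   7   8   7  11  19  50  70]
 [ 40  28  19  14  10  11  11  13  17  23  49  70]
 [ 44  34  26  20  17  16  18  20  22  30  39  57]
 [ 48  38  30  25 104 104  23  23  28  33  43  59]
 [ 52  42  37 106 109 108 108 109 106  40  48  61]]
```

View pics/w4c.png

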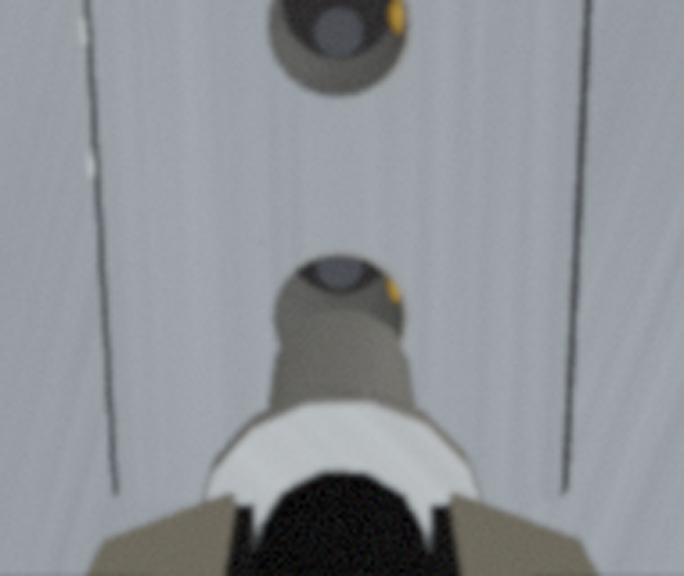

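The clear well reads 8 mm, the bare floor, everywhere inside its mouth, with the rim at x 275–403, top 253. The neighbouring well at (338,30) shows its plug. I'll check alignment, including the tilt of the probe axis.

```bash
python3 - <<'E'
from h import *
th=np.radians(16.7); sx=np.array([np.cos(th),np.sin(th)]); dy=np.array([-np.sin(th),np.cos(th)])
d=load('w4')
for nm,u,v in [('top',340,254),('left',275,312),('right',404,312),('midbottom',338,96)]:
    p=atz(d,220+u/3.6,150+v/3.6,.072)[:2]-[.5771,-.2952]; print(nm,'s',p@sx*1000,'y',p@dy*1000)
# shaft edges just below the collar, mid-shaft, & foot centre on axis
P=cloud(d); tc=np.array([.5771,-.2952])
q=P.reshape(-1,3); r=(q[:,:2]-tc); q=q[(np.linalg.norm(r,axis=1)<.02)&(q[:,2]>.1)]; r=q[:,:2]-tc
for a,b in [(.102,.112),(.112,.125),(.125,.14),(.14,.158),(.158,.166)]:
    m=(q[:,2]>a)&(q[:,2]<b); 
    if m.sum()>5: print(a,m.sum(),'s',(r[m]@sx*1000).min(),(r[m]@sx*1000).max(),'ymax',(r[m]@dy*1000).max())
E
```

```text
top s 0.3038520860840208 y 13.441504970394204
left s -12.357915103774923 y 1.8314883858261028
right s 12.724138112586537 y 1.795724081243927
midbottom s -0.007901594758396096 y 43.66561902238002
0.102 132 s -10.936847500692867 11.771766377635945 ymax 12.373929728052754
0.112 254 s -11.15472146546207 11.827215993341563 ymax 12.42272174758128
0.125 322 s -11.153611374600384 11.487884802414355 ymax 12.497130710305779
0.14 51 s -7.167651504359915 8.632517851234693 ymax 12.403886726379229
0.158 135 s -17.706302063251556 18.544693984770515 ymax 19.327794816699257
```

The probe axis and the well centre agree to about 0.3 mm. Descending gently.

```bash
python3 -m creep '[[0,0,0.2,0,0.1],[0,0,0.25,0,0.1],[0,0,0.15,0,0.1],[0,0,0.05,0,0.1],[0,0,0.05,0,0.1],[0,0,0.05,0,0.1],[0,0,0.05,0,0.1],[0,0,0,0,0.1]]' 40
```

```text
clock: 10.58
position: [0.5771, -0.296, 0.1446]
ee_rot: [-1.877, -2.519, -0.0]
force: [-0.6, 0.5, -2.0]
width: 0.236
gripper_force: 40.0
```

```bash
python3 -m creep '[[0,0,0.05,0,0.1],[0,0,0.1,0,0.1],[0,0,0.1,0,0.1],[0,0,0.1,0,0.1],[0,0,0.1,0,0.1],[0,0,0,0,0.1]]'; python3 -c "
from h import *
togo(.5772,-.2954,.0857)"
```

```text
clock: 11.32
position: [0.577, -0.2959, 0.1263]
ee_rot: [-1.877, -2.519, 0.0]
force: [0.1, 0.1, -1.3]
width: 0.236
gripper_force: 40.0
t 11.325 pos [ 0.577  -0.2959  0.1263] ty ang 16.62 F [ 0.1  0.1 -1.3] w 0.236
units [0.01  0.01  1.014] turn -0.02
```

```bash
python3 -m creep '[[0,0,0.05,0,0.1],[0,0,0.05,0,0.1],[0,0,0.05,0,0.1],[0,0,0.05,0,0.1],[0,0,0.05,0,0.1]]'; python3 -m creep '[[0,0,0.05,0,0.1],[0,0,0.05,0,0.1],[0,0,0.05,0,0.1],[0,0,0,0,0.1]]'
```

```text
clock: 11.95
position: [0.5767, -0.2963, 0.1165]
ee_rot: [-1.877, -2.518, 0.001]
force: [-3.3, -0.8, 1.5]
width: 0.231
gripper_force: 40.0
clock: 12.45
position: [0.5767, -0.2961, 0.1101]
ee_rot: [-1.877, -2.518, 0.001]
force: [-3.5, -2.4, -4.0]
width: 0.233
gripper_force: 40.0
```

```bash
python3 -m creep '[[0,0,0.05,0,0.1],[0,0,0.05,0,0.1],[0,0,0.05,0,0.1],[0,0,0.05,0,0.1],[0,0,0,0,0.1]]'; python3 -m creep '[[0,0,0.05,0,0.1],[0,0,0.05,0,0.1],[0,0,0.05,0,0.1],[0,0,0,0,0.1]]';  python3 -m creep '[[0,0,0.05,0,0.1],[0,0,0,0,0.1]]'
```

```text
clock: 13.08
position: [0.5769, -0.2961, 0.1022]
ee_rot: [-1.877, -2.519, 0.001]
force: [-4.4, -2.2, -4.4]
width: 0.233
gripper_force: 40.0
clock: 13.58
position: [0.5768, -0.2961, 0.0962]
ee_rot: [-1.877, -2.519, 0.001]
force: [-3.4, -2.5, -3.9]
width: 0.233
gripper_force: 40.0
clock: 13.82
position: [0.577, -0.296, 0.0944]
ee_rot: [-1.877, -2.519, 0.0]
force: [-3.4, -2.7, -2.8]
width: 0.234
gripper_force: 40.0
```

```bash
python3 -m creep '[[0,0,0.05,0,0.1],[0,0,0.05,0,0.1],[0,0,0.05,0,0.1],[0,0,0,0,0.1]]'; python3 -m creep '[[0,0,0.03,0,0.1],[0,0,0.03,0,0.1],[0,0,0,0,0.1]]'
```

```text
clock: 14.32
position: [0.5769, -0.2961, 0.0883]
ee_rot: [-1.877, -2.519, 0.0]
force: [-3.5, -2.0, -2.4]
width: 0.234
gripper_force: 40.0
clock: 14.7
position: [0.5771, -0.2961, 0.0862]
ee_rot: [-1.877, -2.519, 0.0]
force: [-3.8, -2.5, -1.2]
width: 0.234
gripper_force: 40.0
```

```bash
python3 -m creep '[[0,0,0.02,0,0.1],[0,0,0.02,0,0.1],[0,0,0,0,0.1]]'; python3 -m creep '[[0,0,0.02,0,0.1],[0,0,0,0,0.1]]'
```

```text
clock: 15.08
position: [0.5772, -0.2961, 0.0857]
ee_rot: [1.877, 2.519, 0.001]
force: [-7.1, -0.1, 9.6]
width: 0.234
gripper_force: 40.0
clock: 15.32
position: [0.5772, -0.2962, 0.0857]
ee_rot: [1.877, 2.518, 0.001]
force: [-9.9, 1.7, 16.1]
width: 0.232
gripper_force: 40.0
```

It stopped hard with the TCP at 0.0857, exactly the computed home height. I'll unload the push, release and withdraw upward.

```bash
python3 -m creep '[[0,0,-0.03,0,0.1],[0,0,0,0,0.3],[0,0,0,0,0.5],[0,0,0,0,0.6],[0,0,0,0,0.6],[0,0,0,0,0.6],[0,0,0,0,0.6],[0,0,0,0,0.6]]'; python3 -m creep '[[0,0,-0.3,0,0.6],[0,0,-0.6,0,0.6],[0,0,-0.8,0,0.6],[0,0,-0.8,0,0.6],[0,0,-0.5,0,0.6],[0,0,0,0,0.6],[0,0,0,0,0.6]]'
python3 - <<'E'
from h import *
d=grab('wrist','w5');P=cloud(d).reshape(-1,3)
q=P[(np.linalg.norm(P[:,:2]-[.5772,-.2954],axis=1)<.03)]
t=q[(q[:,2]>.122)&(q[:,2]<.15)]; print('top',len(t),t[:,2].max() if len(t) else 0,np.percentile(t[:,2],50),cv2.minEnclosingCircle((t[t[:,2]>.129][:,:2]*1000).astype(np.float32)))
c=q[(q[:,2]>.074)&(q[:,2]<.1)]; print('collar z',np.percentile(c[:,2],[10,50,90]))
s=load('scene0'); n=grab('scene','s5')
cv2.imwrite('pics/fin.png',np.vstack([cv2.resize(d['pixels'][120:330,150:490],(640,395))]))
E
```

```text
clock: 16.32
position: [0.5772, -0.2961, 0.0851]
ee_rot: [-1.877, -2.519, -0.0]
force: [-0.1, 0.7, 0.3]
width: 0.6
gripper_force: 0.0
clock: 17.2
position: [0.5768, -0.2958, 0.2047]
ee_rot: [-1.877, -2.519, -0.0]
force: [-0.7, 0.5, -0.1]
width: 0.597
gripper_force: 0.0
top 955 0.13377486398922384 0.1313375349744238 ((576.3366088867188, -295.7911682128906), 10.826913833618164)
collar z [0.07675383 0.07788275 0.08896656]
```

View pics/fin.png

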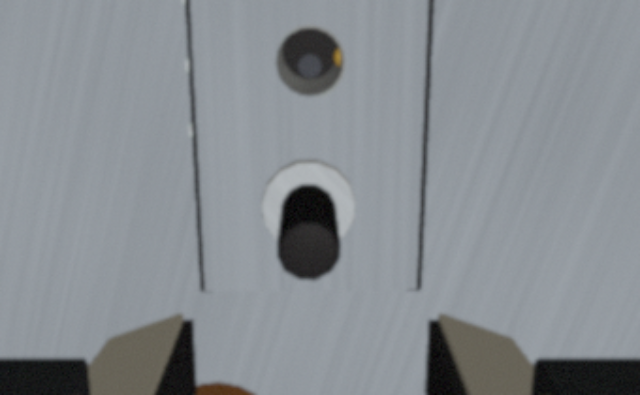

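View pics/s5.png

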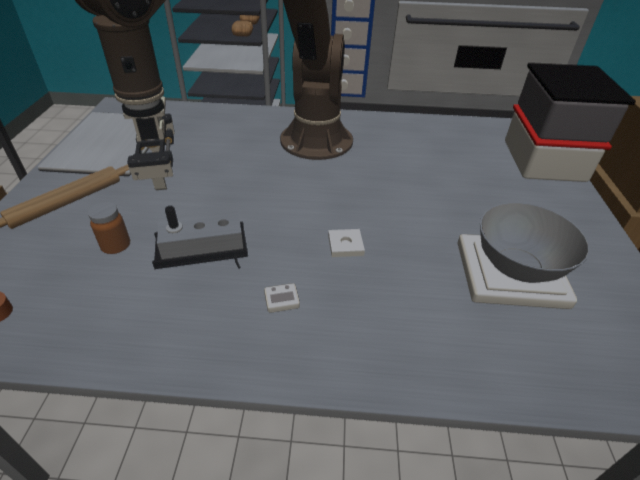

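The close view shows the collar at (308,208) down on the block. The collar top is at 78 mm and the handle top at about 132 mm, both the values for fully home. The scene view shows the probe upright at (172,220), the gripper clear, and the bowl, jar and timer where they were.

```bash
python3 -c "
from cell import sign_off
print(sign_off())"
```

```text
the job is handed in; nothing more can be done
None
```

The probe is fully home, upright and released in the clear well at the dock's -y end (well0); I found the two plugs from the wrist camera's depth readings rather than by feel, nothing else was moved, and the job was handed in at about 17 s.

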